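# Clamp a test bar in the screw clamp

### The arm

A 6-joint arm with a two-finger parallel gripper is mounted at the origin on the work surface. World frame = base frame: x ahead of the robot, y to its left, z up, the work surface at z = 0. Lengths are in mm, angles in degrees, forces in N, time in s.
With the tool pointing down it reaches from about 300 to 850 mm from the base axis. Payload 4.2 kg.
Tool frame: the origin (TCP) lies midway between the tips of the shut fingers; the grasp point (between the pads) lies 19 mm behind it (env.grip_depth is the distance from the TCP to the grasp point, in mm); z points along the fingers, y is the line along which they close (so a half turn about z gives the same grasp; the last joint's range is limited). The gripper opens to 91 mm and grips with 3 to 60 N. Pads are 32 mm wide; open, the fingers measure 118 mm over their backs; the gripper's body (76 mm by 178 mm) begins 60 mm behind the grasp point.
Start: joints at [-1.146, 18.312, 89.639, -0, 72.044, -1.146], TCP at [575.016, 0, 213.976] pointing down, gripper open.
Joint ranges: [-177.97, 177.97], [-48.28, 115.42], [12.27, 149.76], [-77.06, 257.06], [2.81, 150.46], [-146.56, 146.56]. Speed limits (degrees/s): [147.25, 147.25, 180, 180, 180, 180].

### API

Orientations are given as [roll, pitch, yaw] about the fixed x, y, z axes, in that order (R = Rz(yaw) Ry(pitch) Rx(roll)).
In Python, from workcell import env, eyes gives the robot as it stands.
- The arm moves only by the tool send_rows, never from a script. Its argument "motion" is a list of rows, each a list of 7 numbers: the shift along the world's x, y, z normalised to -1 to 1, where 1 is 0.5 m, then the turn, a rotation vector about the world's x, y, z normalised to -1 to 1, where 1 is 60 degrees, then the opening, from -1 (shut) to 1 (fully open). A call has 1 to 20 rows; each row is the pose to reach, as a shift and turn from the pose commanded when the call began; what a row does not reach only later rows make up. A row lasts 1/8 s, in which the tool goes at most 62.5 mm and 10.7 degrees, less where a joint would pass 70% of its speed; a pose out of reach is approached as far as the arm can. A call with a number of a shift or a turn outside -1 to 1 is refused whole. A call with a gripper value outside its range is refused whole. The fingers move at their own pace and stop on an object; "squeeze" is the grip in N (left out, the last holds). Time passes only in rows, so rows that repeat a pose let the fingers close. It gives the time, the measured TCP pose, the force, the opening and the grip force at its end, in the units of the state.
- env.state(): the state, without advancing time (a new reading comes with each control period).
- eyes.grab_frame(name): name is "scene" or "side" or "wrist"; returns a dict with "pixels" (384x512x3 uint8, red, green, blue), "depth" (384x512 float32, mm along the optical axis (not along the pixel's ray), 0 where there is no reading), "fx", "fy", "cx", "cy" (pixels), "R" (3x3) and "t" (3): a world point X has camera coordinates R X + t; the wrist camera has in their place "T_tool_cam" (4x4, takes a point from camera to tool coordinates, whose origin is the TCP and whose axes are the flange's). Camera axes: x right, y down, z forward; pixel columns grow to the right and rows downward; lengths in mm; the calibration is good to about 2 mm. A picture is of the moment at which its call begins: read the wrist's pose just before it.
- env.job_done(): hands the job in; it is judged then, once.
The state is a dict: "time_s": time; "qpos": joint angles; "qvel": joint speeds; "effort": joint torques, N m; "ee_pos": TCP position; "ee_rot": TCP orientation; "force": force on the tool from outside, world axes, zero at the start; "torque": the same for the moment, N m; "gripper_width": finger opening in mm; "gripper_force": force on a finger pad.
Only numpy, scipy, OpenCV 4.12 (cv2) and the standard library are available. Lean on these libraries where they do the work, as an engineer would, in place of code of your own. Each camera call takes 0.05 s, during which the arm holds its last target. There are 200 camera calls.

### The job

Take the yellow test bar from the rack, slide it lengthwise along the bed of the blue screw clamp, under the brass foot, until its end rests gently against the end stop, and let go of it. Then turn the black T-handle clockwise until the rising resistance shows that the bar is clamped: stop when the turning effort has grown by about half over that of the free-running screw, because the bar is brittle, and let go of the handle. Leave the grey bar and the other things where they are.

Things in the scene. Friction and masses are not known exactly. Their poses are not given: they have to be found in the camera images.
- bar_center (a point): centre of the yellow test bar with three taupe bands: rigid plastic, 160 long (its x axis), 30 wide (y), 12 thick (z), about 95 g (varies). It starts flat on the rack, either lane, its x axis roughly away from the robot. Either end may enter the clamp.
- bar: the same yellow bar; origin at the centre of its underside, 6 mm under bar_center
- grey_bar_center (a point): centre of the grey test bar of the same size in the rack's other lane, to be left alone
- rack: fixed rack, origin under its centre on the table: two wooden rails along y, 200 long, 16 wide, tops 30 mm above the table, centred at x = +24 and x = -24 mm. The two bars lie across the rails at y = +48 and y = -48 mm, their ends overhanging freely by about 48 mm.
- clamp: fixed blue screw clamp; origin on the table under the screw's axis; the bar enters along its +x axis. With the bar home its centre is at x = -58, y = 0 mm and its rear 60 mm overhang the bed's front edge freely. A crosshead spans from 85 to 115 mm above the table, x and y within +-20 and +-41 mm. Base plate 150 x 130 x 12 mm.
- mouth (a point): middle of the clamp's entry, 50 mm above the table, 36 mm before the screw's axis: flared guide plates (46 mm wide here) lead into a channel 35 mm wide between two posts (clamp x from -16 to +16 mm). The bar slides on the bed: dark flat block 33 wide, clamp x from -78 to +22 mm, top 38 to 42 mm above the table (differs each time, not measured).
- stop: steel end stop of the clamp; origin at its front face (x = +22 mm in the clamp's frame, on the table); the plate reaches from 12 to 62 mm above the table. Do not push the bar against it with more than 25 N.
- handle_center (a point): centre of the black T-handle's grip, on the screw's axis, 154 mm above the table; it stays at that height as it turns. A bar 64 long (its x axis), 12 thick (y), 18 high, on a stem 11 mm in diameter; a collar below it ends 121 mm above the table. Clockwise from above lowers the foot; up to about 3.6 rad are needed, so take several grips.
- t_handle: the same T-handle. One clockwise turn lowers the sprung brass foot (26 mm across, under the crosshead) by 20 mm; it starts 3 to 11 mm over the seated bar. Free-running torque 0.25 N m, plus 0.0032 per newton of clamping; good is 40 N (0.13 N m more), 18 to 80 N is accepted, over 90 N breaks the bar; it grows about 12 N per 0.1 rad. Compare readings taken alike. Friction holds it.
- grey_bar: the grey bar, origin at the centre of its underside; leave it alone
- loupe: black magnifier, 42 mm in diameter, 45 high; leave it
- jar: white jar 72 mm in diameter, 100 high; leave it
- driver: screwdriver lying on the table; leave it
- impeller: three-bladed steel stirrer impeller, about 94 mm across, 24 high; leave it
- mug: white mug 76 mm in diameter, 90 high; leave it
- weight: brass weight 40 mm in diameter, 48 high; leave it

How it is judged:
By the outcome, as a careful person would: the job done as asked, in the order asked, and still so for the second after the job is handed in, with the robot touching nothing.
It also fails if it takes over 72 s, if anything falls off the work surface, if the arm or the gripper's body presses on something with over 40 N, if the wrist force passes 120 N, or if a joint passes its speed limit or range.

## Working session

There is one attempt and no reset: what is moved stays moved. The work goes in short steps, Python scripts to look and compute and a tool call to move; the robot and the scene stay as the last step left them, time stands still between calls to the robot, and variables do not carry over. Pictures are saved under pics/ and viewed, at most 10 in all, crops included, and the job is handed in when it is done.

Besides the shell and the picture viewer there is one more tool, called after "Request:" by a JSON object that holds its "op" and its "data", one argument or row to a line. send_rows: Moves the arm, as the interface text tells. Its arguments: {"type":"object","properties":{"motion":{"type":"array"},"squeeze":{"type":"number"}},"required":["motion"]}

```bash
mkdir -p pics; cat > h.py <<'E'
import numpy as np, cv2
from workcell import env, eyes
from scipy.spatial.transform import Rotation as Ro
def grab(n):
    s=env.state(); f=eyes.grab_frame(n)
    if n=="wrist":
        T=np.eye(4); T[:3,:3]=Ro.from_euler('xyz',s['ee_rot'],degrees=True).as_matrix(); T[:3,3]=s['ee_pos']
        C=T@np.array(f['T_tool_cam'])
    else:
        C=np.eye(4); R=np.array(f['R']); C[:3,:3]=R.T; C[:3,3]=-R.T@np.array(f['t'])
    f['C']=C; return f
def save(f,name): cv2.imwrite('pics/'+name,cv2.cvtColor(f['pixels'],cv2.COLOR_RGB2BGR))
def cloud(f):
    v,u=np.mgrid[:384,:512]; d=f['depth']
    P=np.stack([(u-f['cx'])/f['fx']*d,(v-f['cy'])/f['fy']*d,d],-1)
    W=P@f['C'][:3,:3].T+f['C'][:3,3]; W[d<=0]=np.nan; return W
def ray(f,u,v,z):
    d=f['C'][:3,:3]@np.array([(u-f['cx'])/f['fx'],(v-f['cy'])/f['fy'],1]); o=f['C'][:3,3]
    return o+d*(z-o[2])/d[2]
E
python3 - <<'E'
from h import *
a=grab('scene');b=grab('side')
for n,f in(('scene',a),('side',b)): np.savez(n,**f)
im=np.hstack([a['pixels'],b['pixels']]); save(a,'scene.png'); save(b,'side.png')
print(env.state())
E
```

```text
{'time_s': 0.1, 'qpos': array([-1.14583935e+00,  1.83466169e+01,  8.97009862e+01, -5.45472651e-04,
        7.20437521e+01, -1.14538671e+00]), 'qvel': array([-0.0072969 , -0.12507996, -0.19795544, -0.04186753, -0.02759932,
       -0.01028427]), 'effort': array([ 5.01049108e-04, -4.13330913e+01, -2.32510239e+01,  7.29743019e-02,
        4.21804120e-02, -4.88014211e-05]), 'ee_pos': array([5.74533901e+02, 7.81396460e-03, 2.13207363e+02]), 'ee_rot': array([-1.79908653e+02, -1.30760807e-03,  8.99997149e+01]), 'force': array([ 0.99850363, -0.76837184, -0.10276684]), 'torque': array([-0.02833743,  0.00270362, -0.01349804]), 'gripper_force': 0.0, 'gripper_width': 91.33516701458369}
```

View pics/scene.png

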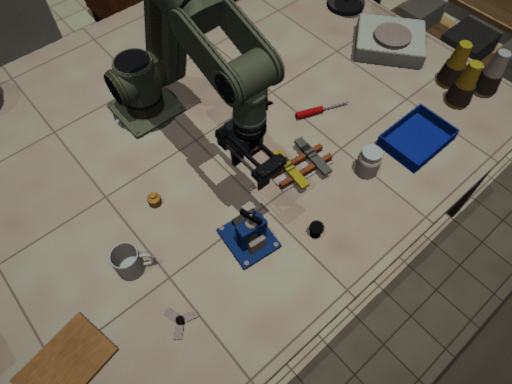

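View pics/side.png

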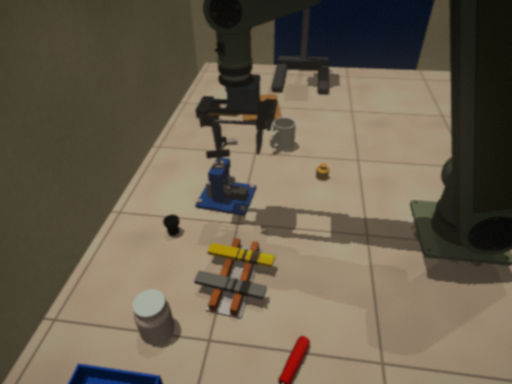

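Scene view: yellow bar at about (291,170), grey bar at (313,156), clamp at (248,238) with the T-handle at (250,215). In the side view the yellow bar is at (241,255) and the clamp at (225,190). Next I localise them from the clouds.

```bash
python3 - <<'E'
from h import *
for n in('scene','side'):
    f=dict(np.load(n+'.npz')); W=cloud(f); hsv=cv2.cvtColor(f['pixels'],cv2.COLOR_RGB2HSV)
    H,S,V=[hsv[...,i].astype(int) for i in range(3)]
    x,y,z=W[...,0],W[...,1],W[...,2]
    for nm,m in(('yellow',(H>22)&(H<33)&(S>150)&(z<60)&(z>30)&(x>300)),('blue',(H>105)&(H<125)&(S>130)&(z>5)&(z<18)&(x<850)&(y>-50)),('bluetop',(H>105)&(H<125)&(S>120)&(z>105)&(z<125)),('high',(z>140)&(z<170)&(V<70)),('handle',(z>146)&(z<170)&(V<70)&(x>600)&(abs(y)>60)),('bed',(z>32)&(z<46)&(V<90)&(S<90))):
        P=W[m]; P=P[(P[:,0]>350)&(P[:,0]<900)&(abs(P[:,1])<400)]
        if len(P)<5: print(n,nm,len(P)); continue
        r=cv2.minAreaRect(P[:,:2].astype(np.float32))
        print(n,nm,len(P),np.median(P,0).round(),P.min(0).round(),P.max(0).round(),np.round(r[0]),np.round(r[1]),round(r[2],1), f['pixels'].shape)
f=dict(np.load('scene.npz'))
c=[cv2.resize(f['pixels'][195:275,205:300],None,fx=5,fy=5,interpolation=2)]
f=dict(np.load('side.npz'));c.append(cv2.resize(f['pixels'][145:225,180:245],None,fx=5,fy=5,interpolation=2))
cv2.imwrite('pics/c1.png',np.hstack(c)[...,::-1])
E
```

```text
scene yellow 265 [578. 181.  42.] [465. 162.  33.] [624. 208.  48.] [545. 185.] [ 32. 159.] 83.8 (384, 512, 3)
scene blue 215 [684. -19.  12.] [569. -50.   6.] [740.  86.  17.] [654.  32.] [144. 146.] 77.6 (384, 512, 3)
scene bluetop 249 [650. -78. 115.] [ 623. -101.  105.] [668. -21. 120.] [646. -61.] [78. 39.] 83.8 (384, 512, 3)
scene high 151 [648. -60. 161.] [614. -73. 141.] [676. -45. 167.] [645. -59.] [63. 13.] 16.5 (384, 512, 3)
scene handle 71 [633. -65. 161.] [614. -73. 147.] [656. -60. 167.] [635. -64.] [42.  9.] 15.6 (384, 512, 3)
scene bed 632 [580.  91.  41.] [ 450. -398.   32.] [766. 383.  46.] [613.  -8.] [791. 295.] 87.4 (384, 512, 3)
side yellow 570 [556. 187.  42.] [467. 162.  35.] [625. 209.  46.] [545. 186.] [ 31. 159.] 82.2 (384, 512, 3)
side blue 363 [640. -13.  12.] [560. -49.   6.] [705.  10.  15.] [633. -19.] [ 59. 145.] 89.5 (384, 512, 3)
side bluetop 103 [642. -33. 114.] [625. -95. 109.] [663. -17. 117.] [643. -56.] [77. 34.] 82.9 (384, 512, 3)
side high 140 [644. -55. 157.] [617. -67. 140.] [673. -43. 165.] [646. -57.] [58. 13.] 16.9 (384, 512, 3)
side handle 27 [624. -63. 162.] [617. -67. 148.] [650. -60. 165.] [634. -63.] [33.  6.] 3.4 (384, 512, 3)
side bed 930 [579. 258.  40.] [ 454. -347.   32.] [764. 400.  46.] [614.  25.] [754. 293.] 87.9 (384, 512, 3)
```

View pics/c1.png

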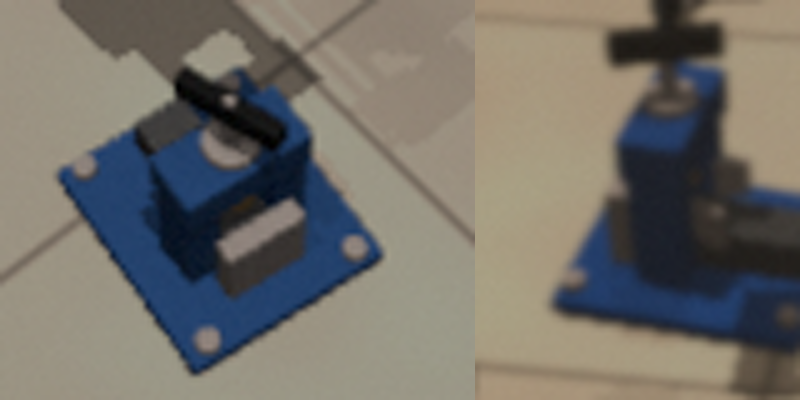

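Crop: the end stop (front-right of the crop, 260,240) is on the far side, and the bed and entry face the robot. So clamp +x points along about -6.5° in the world, the bar lies at about -7°, and the handle at about 16.5°.

Request:
{"op": "send_rows", "data": {
  "motion": [
    [-0.085, 0.19, 0, 0, 0, 0.18, 0.3],
    [-0.17, 0.384, 0, 0, 0, 0.36, 0.3],
    [-0.17, 0.384, 0, 0, 0, 0.53, 0.3],
    [-0.17, 0.384, 0, 0, 0, 0.71, 0.3],
    [-0.17, 0.384, 0, 0, 0, 0.88, 0.3],
    [-0.17, 0.384, 0, 0, 0, 1, 0.3],
    [-0.17, 0.384, 0, 0, 0, 1, 0.3]
  ],
  "squeeze": 35
}}

```text
time_s: 0.98
ee_pos: [489.7, 192.0, 213.6]
ee_rot: [-180.0, -0.0, 149.9]
force: [-0.2, 0.7, 0.1]
gripper_width: 59.4
gripper_force: 0.0
```

Request:
{"op": "send_rows", "data": {
  "motion": [
    [0, 0, 0, 0, 0, 0.18, 0.3],
    [0, 0, 0, 0, 0, 0.383, 0.3],
    [0, 0, 0, 0, 0, 0.383, 0.3],
    [0, 0, 0, 0, 0, 0.383, 0.3]
  ]
}}

```text
time_s: 1.48
ee_pos: [490.0, 191.9, 213.9]
ee_rot: [180.0, -0.0, 172.8]
force: [0.1, -0.1, 0.5]
gripper_width: 59.7
gripper_force: 0.0
```

```bash
python3 - <<'E'
from h import *
s=env.state();print(s['time_s'],s['ee_pos'],s['ee_rot'],s['qpos'],s['gripper_width'],s['force'])
f=grab('wrist');np.savez('w1',**f);save(f,'w1.png')
W=cloud(f);z=W[...,2];hsv=cv2.cvtColor(f['pixels'],cv2.COLOR_RGB2HSV);H,S=hsv[...,0],hsv[...,1]
m=(H>22)&(H<33)&(S>130)&(z>35)&(z<50);P=W[m];print(len(P),np.median(P,0),cv2.minAreaRect(P[:,:2].astype(np.float32)))
E
```

```text
1.475 [490.00200101 191.90385696 213.8612207 ] [ 1.79996331e+02 -1.27148051e-02  1.72784490e+02] [ 2.01292475e+01  1.39282656e+01  9.59034886e+01  9.67276528e-03
  7.01778546e+01 -6.26585226e+01] 59.72192226777595 [ 0.12784364 -0.11278505  0.4763604 ]
1879 [548.08039937 184.81218198  41.25814725] ((541.2337036132812, 185.2675018310547), (29.068721771240234, 152.2197723388672), 82.08635711669922)
```

View pics/w1.png

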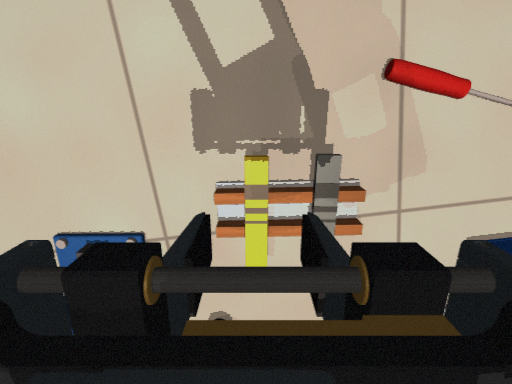

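The wrist view shows the yellow bar centred between the fingers at columns 245–269, with the grey bar clear at 315–340. Descending to grasp the bar's near overhang.

Request:
{"op": "send_rows", "data": {
  "motion": [
    [-0.003, 0.001, -0.1, 0, 0, -0.013, 0.3],
    [-0.003, 0.001, -0.2, 0, 0, -0.013, 0.3],
    [-0.003, 0.001, -0.3, 0, 0, -0.013, 0.3],
    [-0.003, 0.001, -0.36, 0, 0, -0.013, 0.3],
    [-0.003, 0.001, -0.394, 0, 0, -0.013, 0.3],
    [-0.003, 0.001, -0.394, 0, 0, -0.013, 0.3],
    [-0.003, 0.001, -0.394, 0, 0, -0.013, -1],
    [-0.003, 0.001, -0.394, 0, 0, -0.013, -1],
    [-0.003, 0.001, -0.394, 0, 0, -0.013, -1],
    [-0.003, 0.001, -0.394, 0, 0, -0.013, -1],
    [-0.003, 0.001, -0.394, 0, 0, -0.013, -1],
    [-0.003, 0.001, -0.394, 0, 0, -0.013, -1],
    [-0.003, 0.001, -0.394, 0, 0, -0.013, -1]
  ]
}}

```text
time_s: 3.15
ee_pos: [488.9, 192.6, 17.6]
ee_rot: [180.0, 0.1, 172.2]
force: [-0.1, 0.1, 5.7]
gripper_width: 29.6
gripper_force: 35.0
```

Request:
{"op": "send_rows", "data": {
  "motion": [
    [0, 0, 0.04, 0, 0, 0, -1],
    [0, 0, 0.1, 0, 0, 0, -1],
    [0, 0, 0.2, 0, 0, 0, -1],
    [-0.04, -0.1, 0.2, 0, 0, 0, -1],
    [-0.08, -0.2, 0.2, 0, 0, 0, -1],
    [-0.128, -0.3, 0.2, 0, 0, 0, -1],
    [-0.128, -0.38, 0.2, 0, 0, 0, -1],
    [-0.128, -0.43, 0.2, 0, 0, 0, -1],
    [-0.128, -0.452, 0.2, 0, 0, 0, -1],
    [-0.128, -0.452, 0.2, 0, 0, 0, -1],
    [-0.128, -0.452, 0.2, 0, 0, 0, -1]
  ]
}}

```text
time_s: 4.53
ee_pos: [424.4, -32.7, 116.8]
ee_rot: [180.0, -0.0, 172.2]
force: [-0.8, 1.3, -1.7]
gripper_width: 29.7
gripper_force: 35.0
```

```bash
python3 - <<'E'
from h import *
s=env.state();print(s['time_s'],s['ee_pos'],s['ee_rot'],s['qpos'],s['gripper_width'],s['force'],s['torque'])
f=grab('wrist');np.savez('w2',**f)
g=grab('side');np.savez('s2',**g);h=grab('scene');np.savez('sc2',**h)
cv2.imwrite('pics/w2.png',np.hstack([cv2.resize(f['pixels'][0:270,100:420],None,fx=1.5,fy=1.5),cv2.resize(g['pixels'][120:255,150:310],None,fx=2,fy=3)])[...,::-1])
R=lambda P:[np.round(a,1) for a in cv2.minAreaRect(P[:,:2].astype(np.float32))]
for n,f in(('w',f),('side',g),('scene',h)):
    W=cloud(f);x,y,z=[W[...,i] for i in range(3)];hsv=cv2.cvtColor(f['pixels'],cv2.COLOR_RGB2HSV);H,S,V=[hsv[...,i].astype(int) for i in range(3)]
    near=(x>480)&(x<780)&(abs(y+58)<110); bl=(H>100)&(H<128)&(S>110)
    for nm,m in(('base',bl&(z>7)&(z<18)&near),('top',bl&(z>110)&(z<122)&near),('handle',(V<70)&(z>155)&(z<170)&near&(x>590)),('bar',(H>22)&(H<33)&(S>130)&(z>80)&(z<150)),('bed',(V<100)&(S<90)&near&(z>33)&(z<47))):
        P=W[m]
        if len(P)>5: print(n,nm,len(P),np.median(P,0).round(1),P.min(0).round(1),P.max(0).round(1),R(P))
E
```

```text
4.525 [424.41795793 -32.74706222 116.79294073] [ 1.79974822e+02 -3.40043685e-02  1.72239917e+02] [-5.98081622e+00  1.04027699e+01  1.16387582e+02  3.27282856e-02
  5.32428589e+01 -8.82403184e+01] 29.71247779580581 [-0.82211976  1.2906251  -1.72516361] [0.08136856 0.01514061 0.01351529]
w base 227 [571.  -81.2  11.1] [551.2 -97.6   7.7] [586.  -12.2  13. ] [array([567.7, -53.4]), array([86.1, 25.6]), np.float64(82.5)]
w bar 1785 [425.5 -35.1 140.3] [399.4 -53.2 121.4] [469.4 -14.6 149.2] [array([434.5, -35.1]), array([33.7, 67.4]), np.float64(81.7)]
side base 553 [616.5 -16.5  11.5] [ 554.9 -113.6    7.1] [705.   14.3  17.1] [array([630.1, -52.9]), array([125.4, 145. ]), np.float64(83.9)]
side top 110 [642.2 -34.  114.3] [625.  -93.2 110.1] [663.7 -16.5 117.8] [array([644. , -55.3]), array([75.4, 35.3]), np.float64(82.6)]
side handle 86 [643.9 -55.7 161.3] [617.3 -67.2 155.1] [672.5 -43.3 165. ] [array([645.8, -57. ]), array([57.4, 12.1]), np.float64(19.8)]
side bar 247 [515.4 -40.7 140.4] [456.9 -68.3 135.6] [560.7 -22.  143.4] [array([507.6, -42. ]), array([ 34.7, 107.5]), np.float64(78.6)]
side bed 261 [611.3 -46.6  38.6] [567.4 -79.8  33.1] [682.5 -16.5  46.8] [array([625.5, -51.3]), array([115.8,  61.3]), np.float64(14.2)]
scene base 918 [658.4 -89.7  12.5] [ 550.2 -127.9    7.2] [710.5  11.1  17.8] [array([630.7, -58.2]), array([126.8, 147.8]), np.float64(83.3)]
scene top 224 [648.6 -78.1 115.1] [621.8 -99.9 110. ] [668.8 -20.  120.4] [array([645.1, -59.6]), array([79., 40.]), np.float64(83.8)]
scene handle 114 [649.2 -59.7 162.9] [616.3 -73.2 155.2] [676.8 -45.7 167.3] [array([645.7, -60. ]), array([62.6, 13.3]), np.float64(17.7)]
scene bar 451 [522.2 -40.5 140.6] [ 42.9 -87.3  88.2] [725.4 917.2 150. ] [array([382.8, 408.1]), array([1096.6,  513.3]), np.float64(79.7)]
scene bed 152 [618.1 -56.5  39.4] [567.2 -87.4  33.3] [681.9 -34.1  46.6] [array([624.5, -60.3]), array([ 48.1, 113.8]), np.float64(86.4)]
```

View pics/w2.png

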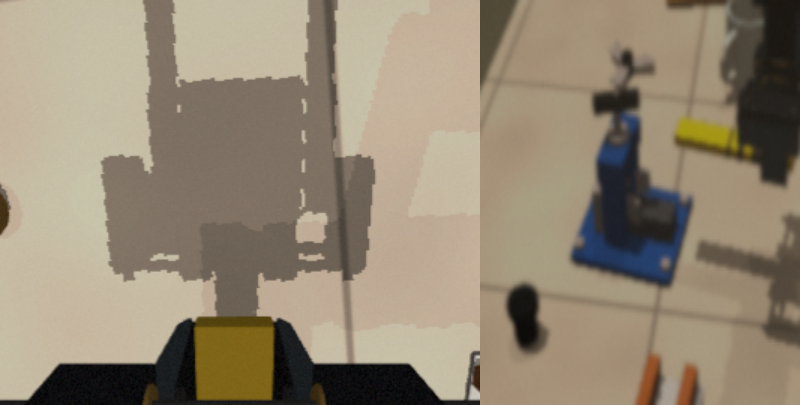

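The crop shows the bar held straight. The wrist camera sits on the +x side and looks back towards the robot; in the side view the bar points at the clamp mouth. I use the held bar to check each camera's bias.

```bash
python3 - <<'E'
from h import *
print(np.load('w2.npz')['T_tool_cam'].round(2))
R=lambda P:[np.round(a,1) for a in cv2.minAreaRect(P[:,:2].astype(np.float32))]
for n in('s2','sc2'):
    f=dict(np.load(n+'.npz'));W=cloud(f);x,y,z=[W[...,i] for i in range(3)];hsv=cv2.cvtColor(f['pixels'],cv2.COLOR_RGB2HSV);H,S,V=[hsv[...,i].astype(int) for i in range(3)]
    top=(H>18)&(H<36)&(S>110)&(z>135)&(z<150)&(x>440)&(x<600)&(y<0)&(y>-90)
    P=W[top];print(n,len(P),P.max(0).round(1),R(P),'topz',np.median(P[:,2]))
    c=np.polyfit(P[:,0],P[:,1],1);print(np.degrees(np.arctan(c[0])))
    for xx in(480,510,540):
        q=P[abs(P[:,0]-xx)<8]
        if len(q): e=-32.75-(xx-424.4)*np.tan(np.radians(7.76)); print(xx,len(q),q[:,1].min().round(1),q[:,1].max().round(1),'expected',round(e,1))
    # crosshead side edges/centre in clamp axes
    bl=(H>100)&(H<128)&(S>110)&(z>110)&(z<122)&(x>600)&(x<690)&(y<0)&(y>-120)
    print(R(W[bl]),np.median(W[bl][:,2]))
E
```

```text
[[  -0.     -0.96   -0.29   81.77]
 [   1.     -0.     -0.     -0.47]
 [   0.     -0.29    0.96 -170.06]
 [   0.      0.      0.      1.  ]]
s2 278 [560.7 -20.4 143.4] [array([507.5, -42.4]), array([ 35. , 107.3]), np.float64(79.3)] topz 140.28390373394853
-11.723955188776964
480 40 -54.5 -20.4 expected -40.3
510 50 -59.1 -26.4 expected -44.4
540 45 -62.7 -32.6 expected -48.5
[array([644. , -55.3]), array([75.4, 35.3]), np.float64(82.6)] 114.31310648336961
sc2 353 [560.2 -22.1 147.2] [array([507. , -42.6]), array([ 30.3, 110. ]), np.float64(81.9)] topz 141.15368633592607
-7.144177636984337
480 54 -54.4 -24.2 expected -40.3
510 51 -58.4 -29.2 expected -44.4
540 57 -61.9 -33.2 expected -48.5
[array([645.1, -59.6]), array([79., 40.]), np.float64(83.8)] 115.12618539442536
```

Request:
{"op": "send_rows", "data": {
  "motion": [
    [0.012, -0.0045, -0.05, 0, 0, 0.021, -1],
    [0.012, -0.0045, -0.11, 0, 0, 0.021, -1],
    [0.012, -0.0045, -0.15, 0, 0, 0.021, -1],
    [0.012, -0.0045, -0.1616, 0, 0, 0.021, -1],
    [0.012, -0.0045, -0.1636, 0, 0, 0.021, -1],
    [0.03, -0.0067, -0.164, 0, 0, 0.021, -1],
    [0.05, -0.009, -0.164, 0, 0, 0.021, -1],
    [0.07, -0.0112, -0.164, 0, 0, 0.021, -1],
    [0.085, -0.013, -0.164, 0, 0, 0.021, -1],
    [0.1, -0.0147, -0.164, 0, 0, 0.021, -1],
    [0.1086, -0.0157, -0.164, 0, 0, 0.021, -1],
    [0.1086, -0.0157, -0.164, 0, 0, 0.021, -1],
    [0.1086, -0.0157, -0.164, 0, 0, 0.021, -1]
  ]
}}

```text
time_s: 6.3
ee_pos: [478.4, -41.3, 34.9]
ee_rot: [180.0, -0.0, 173.5]
force: [0.3, -0.4, -1.6]
gripper_width: 29.4
gripper_force: 35.0
```

```bash
python3 - <<'E'
from h import *
s=env.state();print(s['time_s'],s['ee_pos'],s['ee_rot'],s['force'],s['torque'])
f=grab('side');g=grab('scene');np.savez('s3',**f);np.savez('sc3',**g)
cv2.imwrite('pics/c3.png',np.hstack([cv2.resize(g['pixels'][195:275,215:285],None,fx=5,fy=5,interpolation=2),cv2.resize(f['pixels'][145:225,180:260],None,fx=5,fy=5,interpolation=2)])[...,::-1])
E
```

```text
6.3 [478.3887192  -41.30065442  34.8841942 ] [ 1.79996440e+02 -3.70308257e-02  1.73463041e+02] [ 0.31023951 -0.40707584 -1.60736636] [ 0.13746649  0.00961642 -0.0444778 ]
```

View pics/c3.png

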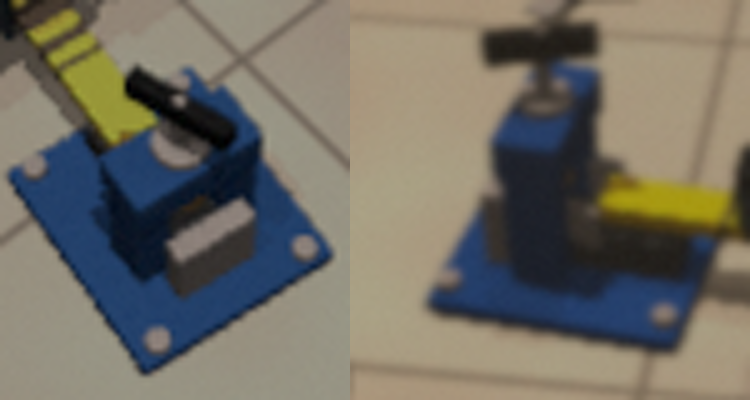

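The bar end is in the mouth, over the bed, and level. Lowering onto the bed by feel.

Request:
{"op": "send_rows", "data": {
  "motion": [
    [0, 0.001, -0.005, 0, 0, 0, -1],
    [0, 0.001, -0.01, 0, 0, 0, -1],
    [0, 0.001, -0.012, 0, 0, 0, -1],
    [0, 0.001, -0.012, 0, 0, 0, -1]
  ]
}}

```text
time_s: 6.9
ee_pos: [478.7, -40.8, 28.8]
ee_rot: [180.0, -0.0, 173.5]
force: [0.3, 1.0, -1.3]
gripper_width: 29.9
gripper_force: 35.0
```

Request:
{"op": "send_rows", "data": {
  "motion": [
    [0, 0, -0.002, 0, 0, 0, -1],
    [0, 0, -0.002, 0, 0, 0, -1]
  ]
}}

```text
time_s: 7.15
ee_pos: [478.8, -40.8, 27.9]
ee_rot: [180.0, -0.0, 173.5]
force: [-0.4, 0.3, -1.0]
gripper_width: 29.6
gripper_force: 35.0
```

Request:
{"op": "send_rows", "data": {
  "motion": [
    [0, 0, -0.002, 0, 0, 0, -1],
    [0, 0, -0.002, 0, 0, 0, -1]
  ]
}}

```text
time_s: 7.4
ee_pos: [478.7, -40.8, 26.9]
ee_rot: [180.0, -0.0, 173.5]
force: [0.0, -0.2, -1.7]
gripper_width: 29.7
gripper_force: 35.0
```

Request:
{"op": "send_rows", "data": {
  "motion": [
    [0, 0, -0.002, 0, 0, 0, -1],
    [0, 0, -0.002, 0, 0, 0, -1]
  ]
}}

```text
time_s: 7.65
ee_pos: [478.9, -40.9, 26.2]
ee_rot: [180.0, 0.0, 173.5]
force: [-1.9, -0.2, 1.6]
gripper_width: 29.6
gripper_force: 35.0
```

Request:
{"op": "send_rows", "data": {
  "motion": [
    [0, 0, -0.002, 0, 0, 0, -1],
    [0, 0, -0.002, 0, 0, 0, -1]
  ]
}}

```text
time_s: 7.9
ee_pos: [478.9, -40.8, 25.3]
ee_rot: [180.0, 0.0, 173.5]
force: [-3.5, 0.4, 4.5]
gripper_width: 29.7
gripper_force: 35.0
```

Request:
{"op": "send_rows", "data": {
  "motion": [
    [0, 0, 0.0014, 0, 0, 0, -1],
    [0.0104, -0.0012, 0.0014, 0, 0, 0, -1],
    [0.021, -0.0024, 0.0014, 0, 0, 0, -1],
    [0.0312, -0.0036, 0.0014, 0, 0, 0, -1],
    [0.0416, -0.0047, 0.0014, 0, 0, 0, -1],
    [0.0416, -0.0047, 0.0014, 0, 0, 0, -1]
  ]
}}

```text
time_s: 8.65
ee_pos: [500.9, -43.4, 25.7]
ee_rot: [180.0, 0.1, 173.5]
force: [-0.1, 0.1, 2.2]
gripper_width: 29.7
gripper_force: 35.0
```

Request:
{"op": "send_rows", "data": {
  "motion": [
    [0.0104, -0.0012, 0, 0, 0, 0, -1],
    [0.021, -0.0024, 0, 0, 0, 0, -1],
    [0.0312, -0.0036, 0, 0, 0, 0, -1],
    [0.0416, -0.0047, 0, 0, 0, 0, -1],
    [0.0475, -0.0054, 0, 0, 0, 0, -1],
    [0.0475, -0.0054, 0, 0, 0, 0, -1]
  ]
}}

```text
time_s: 9.4
ee_pos: [523.0, -45.9, 26.0]
ee_rot: [180.0, -0.1, 173.5]
force: [-4.0, 0.7, 6.2]
gripper_width: 29.8
gripper_force: 35.0
```

Request:
{"op": "send_rows", "data": {
  "motion": [
    [0, 0, 0.0008, 0, 0, 0, -1],
    [0.004, -0.0005, 0.0008, 0, 0, 0, -1],
    [0.004, -0.0005, 0.0008, 0, 0, 0, -1]
  ]
}}

```text
time_s: 9.78
ee_pos: [525.5, -46.2, 26.0]
ee_rot: [180.0, -0.0, 173.5]
force: [-2.3, 0.7, 4.1]
gripper_width: 29.5
gripper_force: 35.0
```

Request:
{"op": "send_rows", "data": {
  "motion": [
    [0.003, -0.0003, 0, 0, 0, 0, -1],
    [0.005, -0.0006, 0, 0, 0, 0, -1],
    [0.005, -0.0006, 0, 0, 0, 0, -1]
  ]
}}

```text
time_s: 10.15
ee_pos: [527.9, -46.4, 26.1]
ee_rot: [180.0, -0.0, 173.5]
force: [-3.7, 0.3, 4.9]
gripper_width: 29.3
gripper_force: 35.0
```

Request:
{"op": "send_rows", "data": {
  "motion": [
    [0.002, -0.0002, 0, 0, 0, 0, -1],
    [0.002, -0.0002, 0, 0, 0, 0, -1]
  ]
}}

```text
time_s: 10.4
ee_pos: [528.8, -46.5, 26.1]
ee_rot: [180.0, -0.0, 173.5]
force: [-3.3, 0.7, 4.0]
gripper_width: 29.6
gripper_force: 35.0
```

Only sliding friction so far; continuing in small steps.

Request:
{"op": "send_rows", "data": {
  "motion": [
    [0.002, -0.0002, 0, 0, 0, 0, -1],
    [0.002, -0.0002, 0, 0, 0, 0, -1]
  ]
}}

```text
time_s: 10.65
ee_pos: [529.9, -46.7, 26.1]
ee_rot: [180.0, -0.0, 173.5]
force: [-3.2, 0.4, 4.8]
gripper_width: 29.6
gripper_force: 35.0
```

Request:
{"op": "send_rows", "data": {
  "motion": [
    [0.002, -0.0002, 0, 0, 0, 0, -1],
    [0.002, -0.0002, 0, 0, 0, 0, -1]
  ]
}}

```text
time_s: 10.9
ee_pos: [530.8, -46.8, 26.1]
ee_rot: [180.0, -0.0, 173.5]
force: [-3.5, 0.6, 5.6]
gripper_width: 29.6
gripper_force: 35.0
```

Request:
{"op": "send_rows", "data": {
  "motion": [
    [0.002, -0.0002, 0, 0, 0, 0, -1],
    [0.002, -0.0002, 0, 0, 0, 0, -1]
  ]
}}

```text
time_s: 11.15
ee_pos: [531.2, -46.8, 26.1]
ee_rot: [180.0, -0.1, 173.5]
force: [-5.0, 1.2, 6.0]
gripper_width: 29.7
gripper_force: 35.0
```

Request:
{"op": "send_rows", "data": {
  "motion": [
    [0.002, -0.0002, 0, 0, 0, 0, -1],
    [0.002, -0.0002, 0, 0, 0, 0, -1]
  ]
}}

```text
time_s: 11.4
ee_pos: [531.2, -46.8, 26.1]
ee_rot: [180.0, -0.2, 173.5]
force: [-7.5, 0.2, 8.8]
gripper_width: 29.6
gripper_force: 35.0
```

Contact with the stop (about 4 N above sliding friction, motion stalled). Relaxing, releasing, and going above the handle.

Request:
{"op": "send_rows", "data": {
  "motion": [
    [-0.002, 0.0002, 0, 0, 0, 0, -1],
    [-0.002, 0.0002, 0, 0, 0, 0, 0.3],
    [-0.002, 0.0002, 0, 0, 0, 0, 0.3],
    [-0.002, 0.0002, 0, 0, 0, 0, 0.3],
    [-0.002, 0.0002, 0.06, 0, 0, 0, 0.3],
    [-0.002, 0.0002, 0.16, 0, 0, 0, 0.3],
    [-0.002, 0.0002, 0.26, 0, 0, 0, 0.3],
    [-0.002, 0.0002, 0.36, 0, 0, 0, 0.3],
    [0.05, -0.005, 0.388, 0, 0, 0.12, 0.3],
    [0.15, -0.015, 0.388, 0, 0, 0.28, 0.3],
    [0.228, -0.0254, 0.388, 0, 0, 0.4, 0.3],
    [0.228, -0.0254, 0.388, 0, 0, 0.4, 0.3],
    [0.228, -0.0254, 0.388, 0, 0, 0.4, 0.3],
    [0.228, -0.0254, 0.388, 0, 0, 0.4, 0.3]
  ]
}}

```text
time_s: 13.15
ee_pos: [645.9, -59.5, 220.3]
ee_rot: [180.0, -0.0, -162.6]
force: [0.7, -0.1, 1.3]
gripper_width: 59.2
gripper_force: 0.0
```

```bash
python3 - <<'E'
from h import *
s=env.state();print(s['time_s'],s['ee_pos'],s['ee_rot'],s['force'],s['torque'],s['qpos'])
f=grab('wrist');g=grab('side');h=grab('scene')
cv2.imwrite('pics/c4.png',np.hstack([f['pixels'],cv2.resize(g['pixels'][140:236,190:262],None,fx=4,fy=4,interpolation=2)])[...,::-1])
W=cloud(f);z=W[...,2];m=(z>150)&(z<168)&(f['pixels'].max(-1)<90)&(abs(W[...,0]-645)<45)&(abs(W[...,1]+59)<30);P=W[m]
if len(P)>5:print(len(P),np.median(P,0),cv2.minAreaRect(P[:,:2].astype(np.float32)))
for n,f in(('side',g),('scene',h)):
    W=cloud(f);x,y,z=[W[...,i] for i in range(3)];hsv=cv2.cvtColor(f['pixels'],cv2.COLOR_RGB2HSV);H,S=hsv[...,0],hsv[...,1]
    P=W[(H>20)&(H<34)&(S>120)&(z>45)&(z<62)&(x>450)&(x<680)&(y<0)&(y>-100)];print(n,len(P),P.min(0),P.max(0),cv2.minAreaRect(P[:,:2].astype(np.float32)))
E
```

```text
13.15 [645.8851666  -59.49459623 220.31674503] [ 1.79986260e+02 -2.13720523e-02 -1.62562500e+02] [ 0.6982332  -0.14629373  1.3180024 ] [ 0.10026594 -0.02764366 -0.00904711] [-6.28081702e+00  2.48695576e+01  7.85432576e+01  4.09375309e-03
  7.66122784e+01 -1.13719264e+02]
918 [640.02656191 -61.3334867  162.08052054] ((644.9300537109375, -60.3807373046875), (63.49071502685547, 11.915246963500977), 16.90397071838379)
side 178 [510.16453789 -70.59556601  45.47641305] [634.90919988 -28.32724664  54.02549174] ((572.2390747070312, -49.72257995605469), (31.406709671020508, 126.78743743896484), 82.5400390625)
scene 92 [541.98641973 -75.00771849  45.11075538] [661.71161841 -44.37899344  56.9693082 ] ((602.6280517578125, -53.84389114379883), (30.258798599243164, 118.62869262695312), 83.4736099243164)
```

View pics/c4.png

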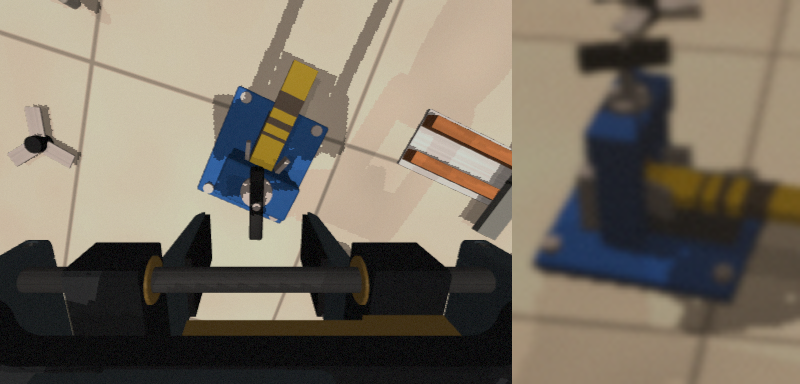

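The bar lies straight in the channel between the guides, and the handle (column 257) is centred between the fingers. Descend and grip it.

Request:
{"op": "send_rows", "data": {
  "motion": [
    [-0.0015, -0.001, -0.08, 0, 0, 0, 0],
    [-0.0015, -0.001, -0.14, 0, 0, 0, 0],
    [-0.0015, -0.001, -0.1706, 0, 0, 0, 0],
    [-0.0015, -0.001, -0.1706, 0, 0, 0, 0],
    [-0.0015, -0.001, -0.1706, 0, 0, 0, -1],
    [-0.0015, -0.001, -0.1706, 0, 0, 0, -1],
    [-0.0015, -0.001, -0.1706, 0, 0, 0, -1],
    [-0.0015, -0.001, -0.1706, 0, 0, 0, -1],
    [-0.0015, -0.001, -0.1706, 0, 0, 0, -1],
    [-0.0015, -0.001, -0.1706, 0, 0, 0, -1]
  ],
  "squeeze": 50
}}

```text
time_s: 14.55
ee_pos: [646.1, -59.3, 135.4]
ee_rot: [179.9, 0.0, -162.6]
force: [-2.0, 4.7, 5.6]
gripper_width: 11.5
gripper_force: 49.9
```

```bash
python3 - <<'E'
from h import *
s=env.state();print(s['time_s'],s['ee_pos'],s['ee_rot'],s['force'],s['torque'],s['qpos'],s['gripper_width'])
E
```

```text
14.55 [646.11643377 -59.28706904 135.36921578] [ 1.79920452e+02  4.28326482e-02 -1.62559636e+02] [-1.95541075  4.65735409  5.5734296 ] [ 0.97033973  0.29130137 -0.22461954] [-6.30490242e+00  2.79753732e+01  8.59143915e+01  9.85058301e-02
  6.61030918e+01 -1.13785194e+02] 11.52662738815206
```

```bash
cat > r.py <<'E'
from h import *
s=env.state();print(round(s['time_s'],2),s['ee_pos'].round(1),'yaw',s['ee_rot'][2].round(1),'F',s['force'].round(1),'T',s['torque'].round(3),'e6',s['effort'][5].round(3),'q6',s['qpos'][5].round(1))
E
```

Request:
{"op": "send_rows", "data": {
  "motion": [
    [0.002, 0.0014, 0, 0, 0, 0, -1],
    [0.002, 0.0014, 0, 0, 0, -0.0667, -1],
    [0.002, 0.0014, 0, 0, 0, -0.1333, -1],
    [0.002, 0.0014, 0, 0, 0, -0.2, -1]
  ]
}}

```text
time_s: 15.05
ee_pos: [646.2, -59.5, 135.3]
ee_rot: [-180.0, -0.1, -174.6]
force: [-4.6, 3.5, 6.4]
gripper_width: 11.7
gripper_force: 50.0
```

```bash
python3 r.py
```

```text
15.05 [646.2 -59.5 135.3] yaw -174.6 F [-4.6  3.5  6.4] T [0.693 0.632 0.282] e6 -0.21 q6 -101.7
```

Request:
{"op": "send_rows", "data": {
  "motion": [
    [0, 0, 0, 0, 0, -0.0667, -1],
    [0, 0, 0, 0, 0, -0.1333, -1],
    [0, 0, 0, 0, 0, -0.2, -1]
  ]
}}

```text
time_s: 15.42
ee_pos: [646.1, -59.7, 135.3]
ee_rot: [-179.9, -0.1, 173.4]
force: [-4.1, 2.4, 6.6]
gripper_width: 11.1
gripper_force: 50.0
```

```bash
python3 r.py
```

```text
15.43 [646.1 -59.7 135.3] yaw 173.4 F [-4.1  2.4  6.6] T [0.545 0.599 0.297] e6 -0.208 q6 -89.7
```

Request:
{"op": "send_rows", "data": {
  "motion": [
    [0, 0, 0, 0, 0, -0.0667, -1],
    [0, 0, 0, 0, 0, -0.1333, -1],
    [0, 0, 0, 0, 0, -0.2, -1]
  ]
}}

```text
time_s: 15.8
ee_pos: [646.1, -59.9, 135.3]
ee_rot: [-179.9, -0.1, 161.4]
force: [-5.1, 0.8, 6.5]
gripper_width: 11.5
gripper_force: 50.0
```

```bash
python3 r.py
```

```text
15.8 [646.1 -59.9 135.3] yaw 161.4 F [-5.1  0.8  6.5] T [0.401 0.6   0.262] e6 -0.207 q6 -77.7
```

Request:
{"op": "send_rows", "data": {
  "motion": [
    [0, 0, 0, 0, 0, -0.0667, -1],
    [0, 0, 0, 0, 0, -0.1333, -1],
    [0, 0, 0, 0, 0, -0.2, -1]
  ]
}}

```text
time_s: 16.18
ee_pos: [646.0, -60.1, 135.3]
ee_rot: [-179.9, -0.1, 149.4]
force: [-6.1, 1.8, 6.7]
gripper_width: 11.6
gripper_force: 50.0
```

```bash
python3 r.py
```

```text
16.18 [646.  -60.1 135.3] yaw 149.4 F [-6.1  1.8  6.7] T [0.415 0.66  0.264] e6 -0.206 q6 -65.7
```

Request:
{"op": "send_rows", "data": {
  "motion": [
    [0, 0, 0, 0, 0, -0.0667, -1],
    [0, 0, 0, 0, 0, -0.1333, -1],
    [0, 0, 0, 0, 0, -0.2, -1]
  ]
}}

```text
time_s: 16.55
ee_pos: [645.9, -60.2, 135.4]
ee_rot: [-179.8, -0.0, 137.4]
force: [-4.9, 0.3, 6.9]
gripper_width: 11.5
gripper_force: 50.0
```

```bash
python3 r.py
```

```text
16.55 [645.9 -60.2 135.4] yaw 137.4 F [-4.9  0.3  6.9] T [0.221 0.685 0.204] e6 -0.204 q6 -53.7
```

Still free-running (e6 ≈ −0.205). Continue.

Request:
{"op": "send_rows", "data": {
  "motion": [
    [0, 0, 0, 0, 0, -0.0667, -1],
    [0, 0, 0, 0, 0, -0.1333, -1],
    [0, 0, 0, 0, 0, -0.2, -1]
  ]
}}

```text
time_s: 16.92
ee_pos: [645.7, -60.4, 135.3]
ee_rot: [-179.8, 0.0, 125.4]
force: [-3.8, 0.2, 7.5]
gripper_width: 11.2
gripper_force: 50.0
```

```bash
python3 r.py
```

```text
16.93 [645.7 -60.4 135.3] yaw 125.4 F [-3.8  0.2  7.5] T [0.191 0.769 0.234] e6 -0.203 q6 -41.7
```

Request:
{"op": "send_rows", "data": {
  "motion": [
    [0, 0, 0, 0, 0, -0.0667, -1],
    [0, 0, 0, 0, 0, -0.1333, -1],
    [0, 0, 0, 0, 0, -0.2, -1]
  ]
}}

```text
time_s: 17.3
ee_pos: [645.6, -60.5, 135.4]
ee_rot: [-179.8, 0.0, 113.4]
force: [-6.1, -0.7, 8.2]
gripper_width: 11.9
gripper_force: 50.0
```

```bash
python3 r.py
```

```text
17.3 [645.6 -60.5 135.4] yaw 113.4 F [-6.1 -0.7  8.2] T [0.146 0.864 0.234] e6 -0.202 q6 -29.7
```

Request:
{"op": "send_rows", "data": {
  "motion": [
    [0, 0, 0, 0, 0, -0.0667, -1],
    [0, 0, 0, 0, 0, -0.1333, -1],
    [0, 0, 0, 0, 0, -0.2, -1]
  ]
}}

```text
time_s: 17.68
ee_pos: [645.4, -60.6, 135.3]
ee_rot: [-179.8, 0.1, 101.4]
force: [-6.3, 1.0, 7.2]
gripper_width: 11.9
gripper_force: 50.0
```

```bash
python3 r.py
```

```text
17.68 [645.4 -60.6 135.3] yaw 101.4 F [-6.3  1.   7.2] T [0.149 0.948 0.235] e6 -0.201 q6 -17.7
```

Request:
{"op": "send_rows", "data": {
  "motion": [
    [0, 0, 0, 0, 0, -0.0667, -1],
    [0, 0, 0, 0, 0, -0.1333, -1],
    [0, 0, 0, 0, 0, -0.2, -1]
  ]
}}

```text
time_s: 18.05
ee_pos: [645.1, -60.6, 135.3]
ee_rot: [-179.8, 0.1, 89.4]
force: [-6.8, 0.4, 7.2]
gripper_width: 11.7
gripper_force: 50.0
```

```bash
python3 r.py
```

```text
18.05 [645.1 -60.6 135.3] yaw 89.4 F [-6.8  0.4  7.2] T [0.158 0.976 0.266] e6 -0.201 q6 -5.7
```

Request:
{"op": "send_rows", "data": {
  "motion": [
    [-0.001, 0, 0, 0, 0, -0.0667, -1],
    [-0.002, 0, 0, 0, 0, -0.1333, -1],
    [-0.002, 0, 0, 0, 0, -0.2, -1]
  ]
}}

```text
time_s: 18.42
ee_pos: [645.0, -60.6, 135.3]
ee_rot: [-179.9, 0.2, 77.4]
force: [-5.0, 0.3, 6.7]
gripper_width: 11.7
gripper_force: 50.0
```

```bash
python3 r.py
```

```text
18.43 [645.  -60.6 135.3] yaw 77.4 F [-5.   0.3  6.7] T [0.084 0.688 0.312] e6 -0.203 q6 6.3
```

Request:
{"op": "send_rows", "data": {
  "motion": [
    [0, 0, 0, 0, 0, -0.0667, -1],
    [0, 0, 0, 0, 0, -0.1333, -1],
    [0, 0, 0, 0, 0, -0.2, -1]
  ]
}}

```text
time_s: 18.8
ee_pos: [644.8, -60.5, 135.3]
ee_rot: [-179.9, 0.2, 65.4]
force: [-4.9, 0.9, 6.7]
gripper_width: 11.7
gripper_force: 50.0
```

```bash
python3 r.py
```

```text
18.8 [644.8 -60.5 135.3] yaw 65.4 F [-4.9  0.9  6.7] T [0.166 0.813 0.233] e6 -0.202 q6 18.3
```

Request:
{"op": "send_rows", "data": {
  "motion": [
    [0, 0, 0, 0, 0, -0.0667, -1],
    [0, 0, 0, 0, 0, -0.1333, -1],
    [0, 0, 0, 0, 0, -0.2, -1]
  ]
}}

```text
time_s: 19.18
ee_pos: [644.6, -60.4, 135.3]
ee_rot: [-179.9, 0.2, 53.4]
force: [-5.7, 1.1, 7.6]
gripper_width: 11.6
gripper_force: 50.0
```

```bash
python3 r.py
```

```text
19.18 [644.6 -60.4 135.3] yaw 53.4 F [-5.7  1.1  7.6] T [0.169 0.828 0.244] e6 -0.202 q6 30.3
```

Request:
{"op": "send_rows", "data": {
  "motion": [
    [0, 0, 0, 0, 0, -0.0667, -1],
    [0, 0, 0, 0, 0, -0.1333, -1],
    [0, 0, 0, 0, 0, -0.2, -1]
  ]
}}

```text
time_s: 19.55
ee_pos: [644.4, -60.3, 135.3]
ee_rot: [-180.0, 0.2, 41.4]
force: [-7.4, 1.3, 7.6]
gripper_width: 12.1
gripper_force: 50.0
```

```bash
python3 r.py
```

```text
19.55 [644.4 -60.3 135.3] yaw 41.4 F [-7.4  1.3  7.6] T [0.187 0.957 0.218] e6 -0.203 q6 42.3
```

Request:
{"op": "send_rows", "data": {
  "motion": [
    [0, 0, 0, 0, 0, -0.0667, -1],
    [0, 0, 0, 0, 0, -0.1333, -1],
    [0, 0, 0, 0, 0, -0.2, -1]
  ]
}}

```text
time_s: 19.92
ee_pos: [644.3, -60.1, 135.3]
ee_rot: [-180.0, 0.2, 29.4]
force: [-6.2, 1.9, 7.0]
gripper_width: 11.8
gripper_force: 50.0
```

```bash
python3 r.py
```

```text
19.93 [644.3 -60.1 135.3] yaw 29.4 F [-6.2  1.9  7. ] T [0.237 1.059 0.233] e6 -0.203 q6 54.3
```

Request:
{"op": "send_rows", "data": {
  "motion": [
    [0, 0, 0, 0, 0, -0.0667, -1],
    [0, 0, 0, 0, 0, -0.1333, -1],
    [0, 0, 0, 0, 0, -0.2, -1]
  ]
}}

```text
time_s: 20.3
ee_pos: [644.2, -59.9, 135.3]
ee_rot: [180.0, 0.2, 17.4]
force: [-7.0, 2.4, 8.1]
gripper_width: 11.9
gripper_force: 50.0
```

```bash
python3 r.py
```

```text
20.3 [644.2 -59.9 135.3] yaw 17.4 F [-7.   2.4  8.1] T [0.315 1.025 0.24 ] e6 -0.162 q6 66.3
```

Request:
{"op": "send_rows", "data": {
  "motion": [
    [0, 0, 0, 0, 0, -0.0667, -1],
    [0, 0, 0, 0, 0, -0.1, -1]
  ]
}}

```text
time_s: 20.55
ee_pos: [644.2, -59.8, 135.3]
ee_rot: [180.0, 0.2, 11.5]
force: [-6.2, 2.1, 6.8]
gripper_width: 11.5
gripper_force: 50.0
```

```bash
python3 r.py
```

```text
20.55 [644.2 -59.8 135.3] yaw 11.5 F [-6.2  2.1  6.8] T [0.393 1.054 0.357] e6 0.149 q6 72.3
```

```bash
for i in 1 2 3; do echo; done; python3 - <<'E'
from h import *
t=[];e=[]
for i in range(8):
    eyes.grab_frame('side'); s=env.state(); t.append(s['torque'][2]); e.append(s['effort'][5])
print(np.round(t,3),np.mean(t),np.round(e,3))
E
```

```text
[0.175 0.014 0.022 0.038 0.105 0.043 0.068 0.03 ] 0.061815930778539405 [0.325 0.145 0.053 0.047 0.049 0.049 0.05  0.05 ]
```

Request:
{"op": "send_rows", "data": {
  "motion": [
    [0, 0, 0, 0, 0, -0.035, -1],
    [0, 0, 0, 0, 0, -0.0667, -1]
  ]
}}

```text
time_s: 21.2
ee_pos: [644.2, -59.8, 135.3]
ee_rot: [180.0, 0.2, 7.5]
force: [-6.9, 3.0, 7.8]
gripper_width: 11.7
gripper_force: 50.0
```

```bash
python3 r.py;  python3 - <<'E'
from h import *
t=[];e=[]
for i in range(8):
    eyes.grab_frame('side'); s=env.state(); t.append(s['torque'][2]); e.append(s['effort'][5])
print(np.round(t,3),np.mean(t),np.round(e,3),s['ee_rot'])
E
```

```text
21.2 [644.2 -59.8 135.3] yaw 7.5 F [-6.9  3.   7.8] T [0.452 1.115 0.402] e6 0.135 q6 76.3
[0.237 0.06  0.104 0.023 0.096 0.051 0.042 0.07 ] 0.08540862812608993 [0.344 0.183 0.095 0.09  0.091 0.092 0.092 0.092] [179.97231698   0.2272269    7.51570074]
```

The alike-moving e6 reading put contact at about yaw 23°. Tz has risen from about 0.245 to about 0.40 N·m, roughly half or slightly more, so I stop here, release and retreat.

Request:
{"op": "send_rows", "data": {
  "motion": [
    [0, 0, 0, 0, 0, 0, 0],
    [0, 0, 0, 0, 0, 0, 0],
    [0, 0, 0, 0, 0, 0, 0],
    [0, 0, 0, 0, 0, 0, 0],
    [0, 0, 0.05, 0, 0, 0, 0],
    [0, 0, 0.12, 0, 0, 0, 0],
    [0, 0, 0.2, 0, 0, 0, 0],
    [-0.15, 0, 0.28, 0, 0, 0, 0],
    [-0.25, 0, 0.3, 0, 0, 0, 0],
    [-0.25, 0, 0.3, 0, 0, 0, 0],
    [-0.25, 0, 0.3, 0, 0, 0, 0]
  ]
}}

```text
time_s: 22.98
ee_pos: [521.4, -59.5, 285.3]
ee_rot: [180.0, -0.1, 7.4]
force: [0.0, 0.9, -0.4]
gripper_width: 45.3
gripper_force: 0.0
```

```bash
python3 r.py; python3 - <<'E'
from h import *
g=grab('side');h=grab('scene')
cv2.imwrite('pics/c5.png',np.hstack([cv2.resize(h['pixels'][195:275,215:290],None,fx=5,fy=5,interpolation=2),cv2.resize(g['pixels'][145:225,180:260],None,fx=5,fy=5,interpolation=2)])[...,::-1])
for n,f in(('side',g),('scene',h)):
    W=cloud(f);x,y,z=[W[...,i] for i in range(3)];hsv=cv2.cvtColor(f['pixels'],cv2.COLOR_RGB2HSV);H,S=hsv[...,0],hsv[...,1]
    P=W[(H>20)&(H<34)&(S>120)&(z>45)&(z<62)&(x>450)&(x<680)&(y<0)&(y>-100)];print(n,len(P),P.min(0),P.max(0),cv2.minAreaRect(P[:,:2].astype(np.float32)))
    P=W[(z>152)&(z<168)&(abs(x-645)<45)&(abs(y+59)<40)&(f['pixels'].max(-1)<90)]
    if len(P)>5: print('handle',len(P),cv2.minAreaRect(P[:,:2].astype(np.float32)))
E
```

```text
22.98 [521.4 -59.5 285.3] yaw 7.4 F [ 0.   0.9 -0.4] T [0.067 0.08  0.014] e6 -0.007 q6 74.8
side 276 [508.16298477 -79.45065065  45.01654952] [630.2379862  -27.38570812  61.88025716] ((569.2240600585938, -53.47231674194336), (47.94028854370117, 122.92984771728516), 87.5425796508789)
handle 118 ((645.3381958007812, -57.432498931884766), (62.728424072265625, 13.420611381530762), 6.734739780426025)
scene 213 [508.20664325 -74.61998223  45.09765852] [662.46840836 -29.81159181  57.59517012] ((584.8155517578125, -52.324256896972656), (28.792753219604492, 154.39590454101562), 83.5923843383789)
handle 135 ((645.10009765625, -58.8271484375), (63.94074630737305, 13.68763256072998), 8.496101379394531)
```

View pics/c5.png

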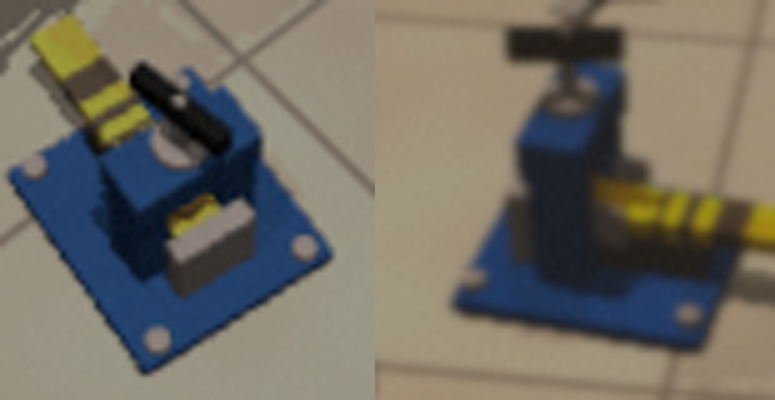

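The bar is home against the stop (yellow end at 190,215 in the crop) with the brass foot on it. The handle is at 7–8°, matching the tool, so it did not slip. Handing in.

```bash
python3 -c "
from workcell import env
print(env.job_done())"
```

```text
the job is handed in; nothing more can be done
None
```

I slid the yellow bar gently against the end stop, let go of it, then turned the handle about 190° clockwise until the turning effort had risen from about 0.25 to 0.40 N·m (roughly 30–50 N of clamping by estimate, one noisy torque reading). I released the handle and handed the job in at about 23 s; no verdict came back.

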